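# Find and flag the high spot of a wheel on a runout stand

### The job

Turn the wheel on the runout stand slowly by its black crank post to find the high spot of its rim, and stop it where the gauge's needle reads highest. Then stand the loose steel marker upright on top of the wheel at that high spot: close to the edge, in line with the gauge's plunger, with the needle still at its highest. Leave the other things on the bench where they are.

Things in the scene. Friction and masses are not known exactly. Their poses are not given: they have to be found in the camera images.
- axle (a point): Centre of the wheel's upper face, on the axle of the fixed runout stand (base plate 330 x 110 x 12 mm), 52 mm above the bench. This frame's x axis is level and points from axle to gauge; z up; it does not turn. The wheel: level aluminium disc 14 mm thick, radius 85 mm; its rim bulges to radius 90 mm at the high spot, fading out 35 degrees to each side. Hub: 40 mm wide, 6 mm high; its bolt 11 mm.
- gauge (a point): Centre of the gauge's white dial, which faces up, 165 mm from the axle and 52 mm above the bench. Round dark case 72 mm in diameter; the needle on top is the highest part, 56 mm above the bench. A sprung plunger (about 3 N) reaches from the case to the wheel and touches its rim.
- mark_spot (a point): Where the marker shall stand: a point fixed to the stand, at the height of the wheel's upper face, 65 mm from the axle towards the gauge (does not turn with the wheel).
- post_center (a point): Centre of the crank post, 35 mm above the wheel's upper face: upright black round sleeve, 22 mm in diameter, 55 mm long, its top 60 mm above the wheel, 50 mm from the axle. It spins freely on its pin, so a gripper can take it round without turning. Turning takes about 2.5 N. Its angle to the high spot differs each run; with the high spot at the plunger it is 80 degrees or more from the gauge.
- wheel (a joint): Wheel angle, rad: the direction of the crank post seen from the axle, 0 towards the gauge (x axis of point axle), growing anticlockwise seen from above. It turns endlessly either way; friction holds it where it is left.
- needle (a joint): Needle of the gauge, rad, clockwise from above: about 0 (needle points to the wheel) while the round part of the rim is at the plunger. It grows 0.7 rad per mm that the rim pushes the plunger out, alike on both sides of the high spot, to a maximum of about 3.4 rad there. It is about 0.2 rad lower 0.15 rad of wheel angle away from the high spot.
- marker_center (a point): Centre of the loose marker, half-way up (35 mm above its underside); z is its upright axis. Plain steel post 70 mm high, 0.10 to 0.20 kg: round foot 36 mm in diameter, 11 mm high; stem 20 mm in diameter from 16 to 60 mm above its underside; head 24 mm in diameter. It stands upright on the bench, right of the stand.
- beaker_c: Bystander: small clear beaker, 54 x 59 x 72 mm, origin under its centre.
- tape_roll: Bystander: roll of tape lying flat, 66 mm in diameter, 18 mm high, origin under its centre.
- timer: Bystander: white timer lying flat, 66 x 62 x 14 mm, origin under its centre.
Not all that is in view belongs to the job. What is meant by the part that bears marker_center is not brown, orange or pink, and is the smaller of those in its own colour.

How it is judged:
By the outcome, as a careful person would: the job done as asked, in the order asked, and still so for the second after the job is handed in, with the robot touching nothing.
It also fails if it takes over 72 s, if anything falls off the work surface, if the arm or the gripper's body presses on something with over 40 N, if the wrist force passes 120 N, or if a joint passes its speed limit or range.

### The arm

A 6-joint arm with a two-finger parallel gripper is mounted at the origin on a cart in front of the work surface, level with it; the furniture and walls round the work are solid. World frame = base frame: x ahead of the robot, y to its left, z up, the work surface at z = 0. Lengths are in m, angles in rad, forces in N, time in s.
With the tool pointing down it reaches from about 0.425 to 0.95 m from the base axis. Payload 3.5 kg.
Tool frame: the origin (TCP) lies between the finger pads; the fingertips stand 14 mm ahead of it and the grasp point (between the pads) lies 5 mm behind it; z points along the fingers, y is the direction in which the jaws open and shut (so a half turn about z gives the same grasp; the last joint's range is limited). The gripper opens to 85 mm and grips with 20 to 120 N. Pads are 22 mm wide; open, the fingers measure 114 mm over their backs; the gripper's body (76 mm by 85 mm) begins 54 mm behind the grasp point. The pads swing forward as they close: fully open they stand 13 mm farther back than shut.
Start: joints at [-1.421, 0.286, 1.577, -0, 1.279, -0.15], TCP at [0.199, -0.645, 0.219] pointing down, gripper open.
Joint ranges: [-2.77, 2.77], [-0.9, 2.22], [0.21, 2.48], [-1.53, 4.67], [0.24, 2.81], [-2.84, 2.84]. Speed limits (rad/s): [2.79, 2.79, 3.14, 3.14, 3.14, 3.14].

### API

Orientations are given as a unit quaternion [x, y, z, w].
In Python, from plant import ctrl gives the robot as it stands. The module is installed in compiled form; this text tells all that it offers.
- The arm moves only by the tool servo_tool, never from a script. Its argument "increments" is text: rows parted by semicolons, each of 7 numbers parted by spaces: the turn, a rotation vector about the tool's x, y, z in rad, then the shift along the tool's x, y, z in cm, then the finger opening in cm, from 0 to 8.54. In form: ax ay az dx dy dz claw; .... A call has 1 to 10 rows; each row is the pose to reach, as a shift and turn from the pose commanded when the call began, along the tool's axes at that moment; what a row does not reach only later rows make up. A row lasts 1/12 s, in which the tool goes at most 41.7 mm and 7.16 degrees, less where a joint would pass 70% of its speed; a pose out of reach is approached as far as the arm can. A call with a gripper value outside its range is refused whole. The fingers move at their own pace and stop on an object; "grip_force" is the grip in N (left out, the last holds). Time passes only in rows, so rows that repeat a pose let the fingers close. It gives the time, the measured TCP pose, the force and the opening at its end, in the units of the state.
- ctrl.get_state(): the state, without advancing time (a new reading comes with each control period).
- ctrl.read_camera(name): name is "scene" or "top" or "wrist"; returns (picture, depth): 400x640x3 uint8, red, green, blue; 400x640 float32, m along the optical axis (not along the pixel's ray), 0 where there is no reading.
- ctrl.camera_info(name): a dict with "camera_matrix" (3x3 intrinsics, pixels), "D" ([k1, k2, p1, p2, k3] as OpenCV has them; the pictures are not rectified), "world_to_cam" (4x4, takes a point from world to camera coordinates). Camera axes: x right, y down, z forward; pixel columns grow to the right and rows downward; lengths in m; the calibration is good to about 2 mm. A picture is of the moment at which its call begins: read the wrist's pose just before it. camera_info takes no time and is no camera call; for the wrist camera it gives the pose at the moment of the call.
- ctrl.sign_off(): hands the job in, once; it reports no verdict.
The state is a dict: "time": time; "qpos": joint angles; "dq": joint speeds; "joint_efforts": joint torques, N m; "eef_pos": TCP position; "tcp_rot": TCP orientation; "contact_force": force on the tool from outside, world axes, zero at the start; "wrist_torque": the same for the moment, N m; "opening": opening from 0.0 (shut) to 1.0 (fully open).
Only numpy, scipy, OpenCV 4.12 (cv2) and the standard library are available. Lean on these libraries where they do the work, as an engineer would, in place of code of your own. Each camera call takes 0.05 s, during which the arm holds its last target.

## Working session

There is one attempt and no reset: what is moved stays moved. The work goes in short steps, Python scripts to look and compute and a tool call to move; the robot and the scene stay as the last step left them, time stands still between calls to the robot, and variables do not carry over. Pictures are saved under pics/ and viewed, and the job is handed in when it is done.

Besides the shell and the picture viewer there is one more tool, called after ">>>" as name(argument=value, ...) on one line, values as JSON. servo_tool: Moves the arm, as the interface text tells. Its arguments: {"type":"object","properties":{"increments":{"type":"string"},"grip_force":{"type":"number"}},"required":["increments"]}

```bash
mkdir -p pics; ls; cat > h.py <<'E'
import numpy as np,cv2
from plant import ctrl
def grab(n):
    ci=ctrl.camera_info(n); p,d=ctrl.read_camera(n)
    return p,d,ci
def save(n,f):
    p,d,ci=grab(n)
    cv2.imwrite(f'pics/{f}.png',p[:,:,::-1]); np.savez(f'{f}.npz',p=p,d=d,K=ci['camera_matrix'],D=ci['D'],T=ci['world_to_cam'])
class V:
    def __init__(s,f):
        z=np.load(f+'.npz'); s.p=z['p'];s.d=z['d'];s.K=z['K'];s.D=z['D'];s.T=z['T']
        s.I=np.linalg.inv(s.T)
    def ray(s,uv):
        u=cv2.undistortPoints(np.array(uv,float).reshape(-1,1,2),s.K,s.D).reshape(-1,2)
        return np.c_[u,np.ones(len(u))]
    def atz(s,uv,z):
        r=s.ray(uv)@s.I[:3,:3].T; o=s.I[:3,3]
        return o+r*((z-o[2])/r[:,2])[:,None]
    def dep(s,uv):
        uv=np.array(uv,int).reshape(-1,2)
        r=s.ray(uv)*s.d[uv[:,1],uv[:,0]][:,None]
        return r@s.I[:3,:3].T+s.I[:3,3]
    def cloud(s):
        v,u=np.mgrid[0:400,0:640]
        uv=np.c_[u.ravel(),v.ravel()]
        P=s.dep(uv); P[s.d.ravel()==0]=np.nan
        return P.reshape(400,640,3)
    def proj(s,P):
        P=np.array(P,float).reshape(-1,3)
        return cv2.projectPoints(P,cv2.Rodrigues(s.T[:3,:3])[0],s.T[:3,3],s.K,s.D)[0].reshape(-1,2)
def crop(f,x0,y0,x1,y1,k,out):
    im=cv2.imread(f'pics/{f}.png')[y0:y1,x0:x1]
    cv2.imwrite(f'pics/{out}.png',cv2.resize(im,None,fx=k,fy=k,interpolation=cv2.INTER_CUBIC))
E
python3 - <<'E'
from h import *
print(ctrl.get_state())
save('top','t0');save('scene','s0')
E
```

```text
pics
{'time': 0.0, 'qpos': array([-1.42099402e+00,  2.87193340e-01,  1.57822750e+00,  6.25991801e-06,
        1.27857037e+00, -1.49981567e-01]), 'dq': array([ 5.59724260e-04, -1.86331579e-03, -6.57830642e-04,  2.54694413e-04,
       -8.78209952e-04, -4.35999577e-06]), 'joint_efforts': array([-1.20207547e-03, -4.05984914e+01, -2.92628038e+01, -1.72123446e-04,
        5.82180190e-03, -5.34832893e-06]), 'eef_pos': array([ 0.19927252, -0.64418057,  0.21710141]), 'tcp_rot': array([ 9.88786645e-01,  1.49330279e-01,  3.10367308e-06, -1.19927680e-03]), 'contact_force': array([0.3840037 , 0.11463643, 0.34182178]), 'wrist_torque': array([-0.00594618, -0.02051189,  0.02592326]), 'opening': 1.001756200327066}
```

View pics/t0.png

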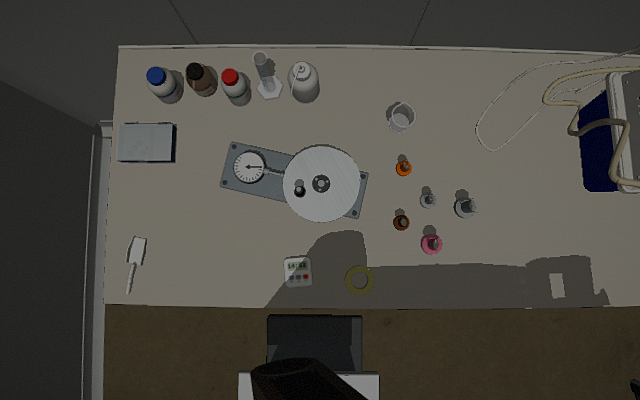

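View pics/s0.png

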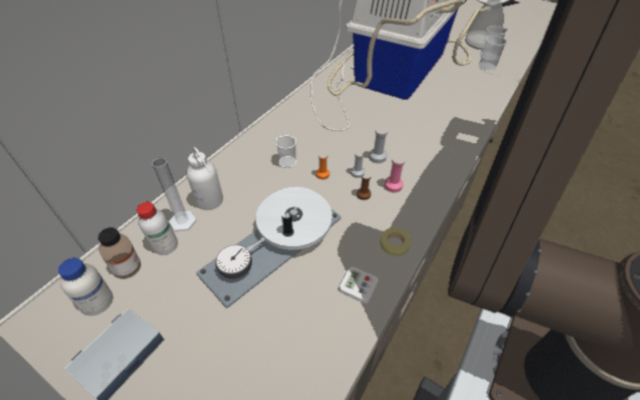

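Candidates for the marker in the top image: orange (403,168), brown (401,222), pink (431,244), small steel (428,201) and big steel (465,207). By the description I choose the small steel one at (428,201), and I'll check it in a crop.

```bash
python3 - <<'E'
from h import *
crop('t0',370,140,500,260,6,'c1'); crop('t0',215,130,375,230,5,'c2')
v=V('t0')
C=v.cloud()
np.set_printoptions(precision=4,suppress=True)
print(v.I[:3,3], v.K[0,0])
for n,uv in dict(axle=(321,184),gauge=(249,167),post=(300,190),m=(428,195),big=(465,200),orange=(404,160),brown=(402,213),pink=(434,236)).items():
    print(n,v.dep([uv])[0], v.atz([uv],.052)[0])
# markers heights: points in region
P=C.reshape(-1,3)
ok=(P[:,2]>.02)&(P[:,2]<.2)&(P[:,0]>.35)&(P[:,0]<.75)&(P[:,1]<-.0)
import scipy.ndimage as nd
m=ok.reshape(400,640); L,n=nd.label(m)
for i in range(1,n+1):
    q=C[L==i]
    if len(q)>15:
        ys,xs=np.where(L==i); print(i,len(q),xs.mean(),ys.mean(),q.min(0),q.max(0))
E
```

```text
[ 0.4472 -0.0331  1.0842] 471.9735738576296
axle [ 0.5719 -0.0248  0.0598] [ 0.5728 -0.0247  0.052 ]
gauge [0.6081 0.1342 0.0596] [0.6093 0.1355 0.052 ]
post [0.5532 0.0185 0.1059] [0.5591 0.0214 0.052 ]
m [ 0.5545 -0.2694  0.0141] [ 0.5507 -0.2611  0.052 ]
big [ 0.5432 -0.3531  0.0208] [ 0.5404 -0.3438  0.052 ]
orange [ 0.6354 -0.2154  0.0117] [ 0.6284 -0.2085  0.052 ]
brown [ 0.5138 -0.2118 -0.0012] [ 0.5105 -0.203   0.052 ]
pink [ 0.4611 -0.2816  0.0161] [ 0.4606 -0.2733  0.052 ]
1 2739 594.8163563344286 145.85396129974444 [ 0.5577 -0.7015  0.02  ] [ 0.75   -0.5829  0.1999]
2 337 402.35905044510383 116.91097922848665 [ 0.7005 -0.2308  0.0201] [ 0.7499 -0.1792  0.0763]
3 3183 331.7684574300974 183.555136663525 [ 0.4895 -0.1112  0.0391] [ 0.6587 -0.      0.0671]
5 31 403.258064516129 167.83870967741936 [ 0.6064 -0.2186  0.021 ] [ 0.6205 -0.2039  0.0694]
8 35 428.0285714285714 200.28571428571428 [ 0.5319 -0.2713  0.0202] [ 0.5506 -0.2599  0.0667]
12 123 465.6260162601626 206.9349593495935 [ 0.5113 -0.3594  0.0201] [ 0.5432 -0.3389  0.0954]
23 26 400.3076923076923 222.76923076923077 [ 0.4816 -0.2118  0.0209] [ 0.4987 -0.1963  0.0702]
24 78 430.7435897435897 244.1153846153846 [ 0.4286 -0.2849  0.0202] [ 0.4588 -0.2604  0.0896]
```

View pics/c1.png

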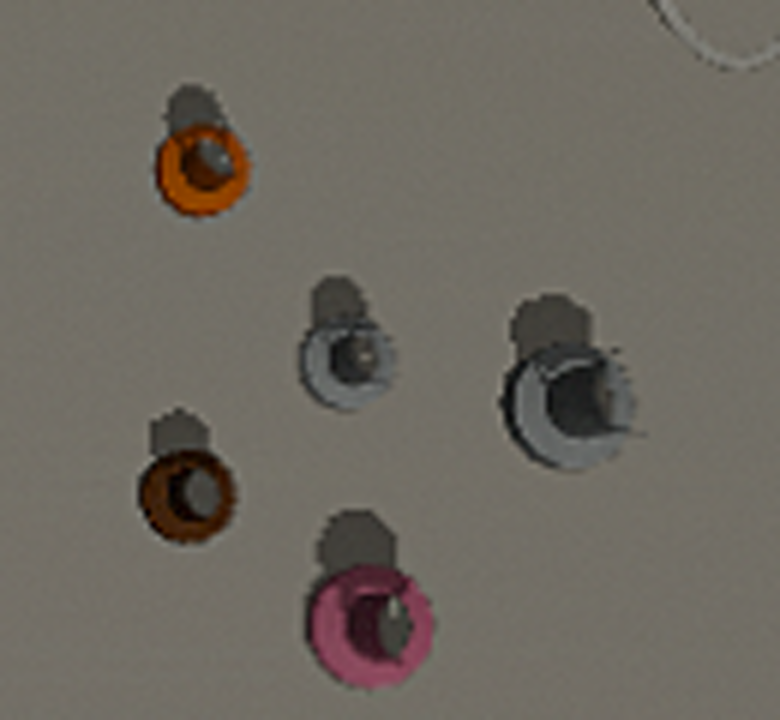

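View pics/c2.png

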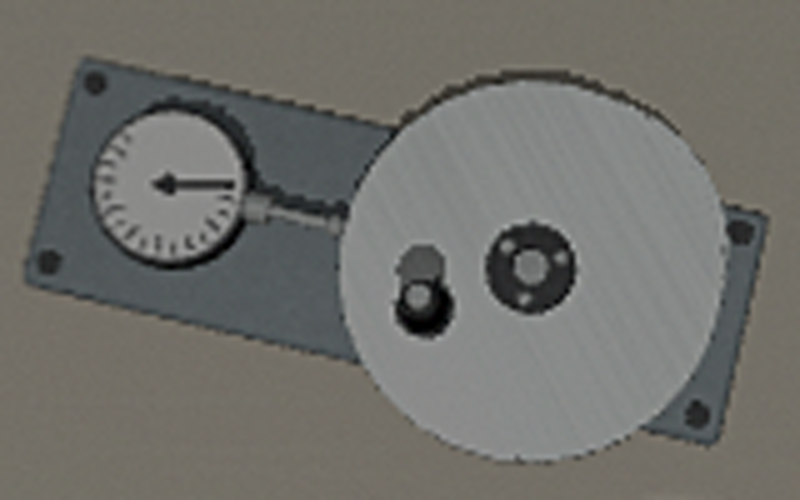

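The small steel post (crop, about 350,360; image 428,201) is grey and the smaller of the two steel ones, so it is the marker. The needle points to the wheel, so the round part of the rim is at the plunger. Next I'll measure the rim shape and the positions.

```bash
python3 - <<'E'
from h import *
np.set_printoptions(precision=4,suppress=True,linewidth=150)
v=V('t0')
g=cv2.cvtColor(v.p,cv2.COLOR_RGB2GRAY).astype(np.float32)
from scipy.ndimage import map_coordinates
from scipy.optimize import least_squares
c=np.array([.5728,-.0247])
th=np.radians(np.arange(0,360,5)); 
def edges(c):
    out=[]
    rr=np.arange(.075,.1,.0005)
    for t in th:
        P=np.c_[c[0]+rr*np.cos(t),c[1]+rr*np.sin(t),np.full(len(rr),.052)]
        uv=v.proj(P); I=map_coordinates(g,[uv[:,1],uv[:,0]],order=1)
        gr=np.diff(np.convolve(I,np.ones(5)/5,'same'))[3:-3]
        k=np.argmin(gr); out.append((rr[k+3],gr[k]))
    return np.array(out)
for it in range(4):
    e=edges(c); P=c+e[:,:1]*np.c_[np.cos(th),np.sin(th)]
    f=least_squares(lambda q:np.hypot(*(P-q[:2]).T)-.085,c,loss='soft_l1',f_scale=.0007); c=f.x
    print(c)
e=edges(c)
for t,(r,gg) in zip(th,e): print(int(np.degrees(t)+.5),round(r*1000,1),round(float(gg),1),end=' | ')
E
```

```text
[ 0.5748 -0.0249]
[ 0.5747 -0.025 ]
[ 0.5746 -0.025 ]
[ 0.5746 -0.025 ]
0 84.0 -12.4 | 5 84.5 -14.1 | 10 83.0 -17.4 | 15 84.5 -13.0 | 20 84.5 -14.2 | 25 84.5 -11.0 | 30 84.0 -17.2 | 35 83.5 -11.4 | 40 84.0 -10.7 | 45 84.5 -16.1 | 50 84.0 -13.4 | 55 84.5 -8.2 | 60 84.0 -14.2 | 65 85.0 -16.9 | 70 85.0 -7.0 | 75 84.0 -15.8 | 80 84.5 -11.1 | 85 85.5 -11.7 | 90 85.0 -16.0 | 95 85.0 -10.2 | 100 86.0 -7.4 | 105 85.5 -14.8 | 110 85.0 -11.2 | 115 85.5 -10.8 | 120 85.0 -6.2 | 125 85.0 -4.1 | 130 85.5 -4.3 | 135 85.0 -4.7 | 140 84.5 -6.5 | 145 85.5 -4.0 | 150 84.0 -5.2 | 155 84.5 -5.0 | 160 85.0 -5.7 | 165 85.0 -7.2 | 170 85.5 -8.5 | 175 84.5 -6.4 | 180 84.0 -6.9 | 185 84.0 -12.3 | 190 83.0 -4.7 | 195 84.5 -9.4 | 200 84.5 -5.5 | 205 83.0 -7.1 | 210 84.0 -10.8 | 215 83.5 -15.6 | 220 83.5 -11.2 | 225 84.0 -7.8 | 230 90.5 -8.3 | 235 84.0 -12.5 | 240 84.0 -7.1 | 245 83.5 -10.2 | 250 83.0 -11.5 | 255 83.0 -9.9 | 260 83.5 -15.2 | 265 84.5 -8.3 | 270 84.5 -9.5 | 275 82.5 -5.8 | 280 87.5 -14.3 | 285 87.5 -11.4 | 290 87.0 -10.1 | 295 88.0 -5.1 | 300 87.5 -3.3 | 305 86.5 -7.8 | 310 87.0 -5.2 | 315 86.5 -8.5 | 320 86.5 -11.8 | 325 84.5 -11.1 | 330 85.0 -13.4 | 335 83.5 -14.9 | 340 83.0 -13.4 | 345 83.0 -14.1 | 350 83.5 -15.0 | 355 82.5 -9.2 |
```

```bash
cat >> h.py <<'E'
from scipy.spatial.transform import Rotation as Rn
def shift(target,base=None,st=None):
    "tool-axis shift (cm) from measured pose to world target"
    st=st or ctrl.get_state()
    R=Rn.from_quat(st['tcp_rot']); return R.inv().apply(np.array(target)-st['eef_pos'])*100
E
python3 - <<'E'
from h import *
np.set_printoptions(precision=4,suppress=True,linewidth=150)
v=V('t0'); C=v.cloud()
m=(C[...,2]>.095)&(C[...,2]<.12)&(abs(C[...,0]-.55)<.05)&(abs(C[...,1]-.02)<.05)
q=C[m]; ys,xs=np.where(m); print('post top',len(q),q.mean(0),xs.mean(),ys.mean(), v.atz([(xs.mean(),ys.mean())],.112))
print('gauge',v.atz([(215+168/5,130+185/5)],.052)); print('axle bolt',v.atz([(215+531/5,130+267/5)],.062))
m=(C[...,2]>.05)&(C[...,2]<.072)&(abs(C[...,0]-.54)<.03)&(abs(C[...,1]+.265)<.025)
q=C[m]; ys,xs=np.where(m); print('marker top',len(q),q.mean(0),q.max(0),xs.mean(),ys.mean(), v.atz([(xs.mean(),ys.mean())],.07))
print(shift([.5525,.018,.22]))
E
```

```text
post top 35 [0.5531 0.0211 0.1049] 298.8 190.0857142857143 [[0.5524 0.0207 0.112 ]]
gauge [[0.6093 0.1364 0.052 ]]
axle bolt [[ 0.5729 -0.0252  0.062 ]]
marker top 9 [ 0.5378 -0.2638  0.0622] [ 0.5498 -0.2599  0.0667] 430.3333333333333 200.44444444444446 [[ 0.5371 -0.262   0.07  ]]
[ 53.3064 -52.841   -0.1457]
```

>>> servo_tool(increments="0 0 0 53.3 -52.8 0 8.5;0 0 0 53.3 -52.8 0 8.5;0 0 0 53.3 -52.8 0 8.5;0 0 0 53.3 -52.8 0 8.5;0 0 0 53.3 -52.8 0 8.5;0 0 0 53.3 -52.8 0 8.5;0 0 0 53.3 -52.8 0 8.5;0 0 0 53.3 -52.8 0 8.5;0 0 0 53.3 -52.8 0 8.5;0 0 0 53.3 -52.8 0 8.5", grip_force=20)

```text
time: 0.93
eef_pos: [0.3959, -0.2752, 0.2182]
tcp_rot: [0.989, 0.149, -0.0, -0.0]
contact_force: [1.5, -0.6, -0.4]
opening: 0.996
```

```bash
python3 - <<'E'
from h import *
print(shift([.5525,.020,.22]), ctrl.get_state()['eef_pos'])
E
```

```text
[ 23.67169083 -23.58382513  -0.17448213] [ 0.3958529  -0.27515415  0.21817466]
```

>>> servo_tool(increments="0 0 0 23.6 -23.6 0 8.5;0 0 0 23.6 -23.6 0 8.5;0 0 0 23.6 -23.6 0 8.5;0 0 0 23.6 -23.6 0 8.5;0 0 0 23.6 -23.6 0 8.5;0 0 0 23.6 -23.6 0 8.5;0 0 0 23.6 -23.6 0 8.5;0 0 0 23.6 -23.6 0 8.5;0 0 0 23.6 -23.6 0 8.5;0 0 0 23.6 -23.6 0 8.5")

```text
time: 1.77
eef_pos: [0.5514, 0.02, 0.2178]
tcp_rot: [0.988, 0.151, -0.001, -0.0]
contact_force: [-0.3, -1.1, -0.0]
opening: 0.998
```

```bash
python3 - <<'E'
from h import *
print(ctrl.get_state()['eef_pos'])
save('wrist','w0'); print(shift([.5525,.0205,.22]))
v=V('w0'); print(v.proj([[.5524,.0205,.112],[.573,-.025,.063],[.609,.136,.056]]))
E
```

```text
[0.55142227 0.01998724 0.21778185]
[ 0.19419022 -0.13299063 -0.21945235]
[[320.33982006 190.58908313]
 [374.07565688 170.04942517]
 [212.8739659   75.0899113 ]]
```

View pics/w0.png

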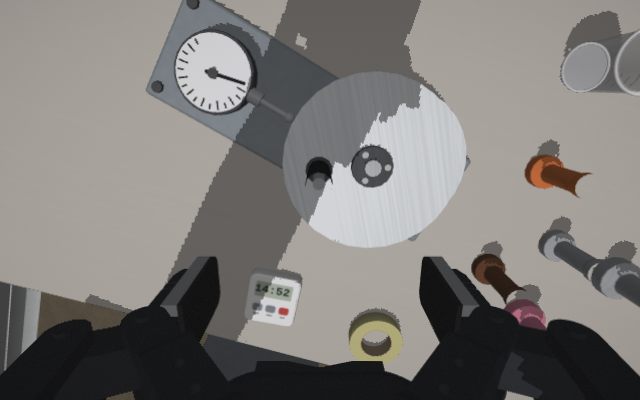

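```bash
python3 - <<'E'
from h import *
crop('w0',260,120,420,220,5,'c3')
v=V('w0'); C=v.cloud(); np.set_printoptions(precision=4,suppress=True)
m=(C[...,2]>.1)&(C[...,2]<.12)&(abs(C[...,0]-.55)<.05)&(abs(C[...,1]-.02)<.05)
q=C[m]; ys,xs=np.where(m); print(len(q),q.mean(0),xs.min(),xs.max(),ys.min(),ys.max())
print(v.proj([[.5524,.0205,.112],[.5524,.0205,.057],[.5524+.011,.0205,.112],[.5524,.0315,.112]]))
E
```

```text
246 [0.5595 0.024  0.1066] 305 332 169 190
[[320.3398 190.5891]
 [320.1653 175.0145]
 [324.5729 177.6139]
 [306.9879 186.5512]]
```

View pics/c3.png

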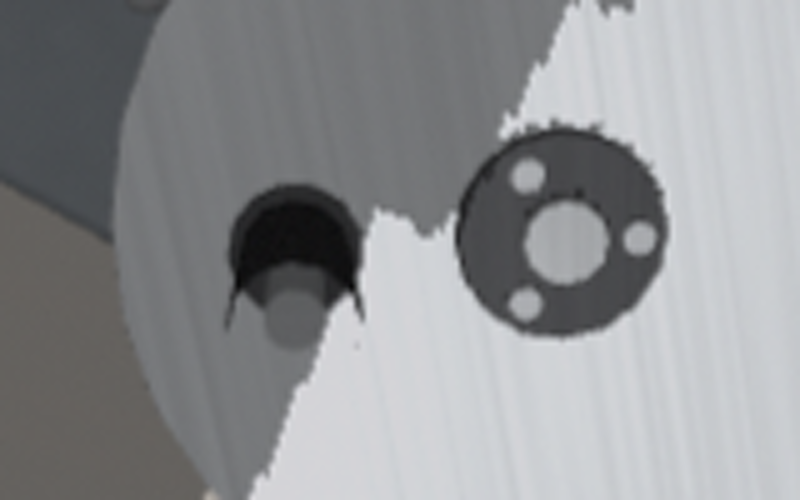

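```bash
python3 - <<'E'
from h import *
v=V('w0'); C=v.cloud(); np.set_printoptions(precision=3,suppress=True)
for y in range(150,206,3): print(y, C[y,319], C[y,311], v.p[y,319],v.p[y,302],v.p[y,308],v.p[y,332])
print(v.I)
v=V('t0'); C=v.cloud()
for y in range(180,200): print(y,[tuple(np.round(C[y,x],3)) for x in (296,299,302)],v.p[y,294:306].sum(1))
E
```

```text
150 [0.574 0.028 0.051] [0.572 0.036 0.051] [116 118 121] [119 121 124] [116 118 120] [116 117 119]
153 [0.571 0.028 0.052] [0.569 0.035 0.052] [117 119 121] [118 121 123] [116 117 119] [115 117 119]
156 [0.569 0.027 0.052] [0.566 0.034 0.053] [100 102 103] [120 121 123] [116 119 121] [116 118 120]
159 [0.566 0.026 0.056] [0.564 0.033 0.054] [39 40 41] [119 121 123] [116 118 120] [116 118 120]
162 [0.566 0.026 0.067] [0.561 0.032 0.055] [18 17 18] [120 122 124] [72 73 75] [117 119 121]
165 [0.566 0.026 0.083] [0.561 0.032 0.067] [16 16 17] [120 121 124] [41 41 43] [106 108 109]
168 [0.566 0.026 0.097] [0.562 0.032 0.086] [18 18 17] [119 121 123] [31 31 32] [125 126 129]
171 [0.566 0.026 0.107] [0.562 0.032 0.099] [18 17 18] [118 120 122] [13 14 14] [128 128 131]
174 [0.561 0.024 0.094] [0.563 0.031 0.11 ] [68 68 70] [117 119 121] [16 15 17] [195 195 200]
177 [0.561 0.024 0.104] [0.548 0.028 0.057] [72 73 74] [118 120 122] [34 34 35] [208 210 213]
180 [0.559 0.024 0.107] [0.545 0.027 0.056] [92 94 96] [119 120 122] [118 120 122] [141 143 146]
183 [0.557 0.023 0.108] [0.541 0.026 0.053
[... 4791 characters left out ...]
04 434 427]
197 [(np.float64(0.544), np.float64(0.03), np.float64(0.052)), (np.float64(0.544), np.float64(0.023), np.float64(0.052)), (np.float64(0.544), np.float64(0.017), np.float64(0.051))] [421 431 432 446 376 261 255 215 434 432 432 416]
198 [(np.float64(0.542), np.float64(0.03), np.float64(0.05)), (np.float64(0.541), np.float64(0.023), np.float64(0.051)), (np.float64(0.542), np.float64(0.017), np.float64(0.048))] [414 420 420 432 430 434 431 424 433 423 415 416]
199 [(np.float64(0.539), np.float64(0.03), np.float64(0.05)), (np.float64(0.539), np.float64(0.023), np.float64(0.05)), (np.float64(0.539), np.float64(0.017), np.float64(0.05))] [418 411 418 419 419 421 420 418 421 416 417 415]
```

```bash
python3 - <<'E'
from h import *
v=V('w0'); np.set_printoptions(precision=4,suppress=True)
print('bolt',v.atz([(260+567/5,120+242/5)],.063),'pin',v.atz([(260+292/5,120+320/5)],.108),'gauge',v.atz([(213,72)],.054))
print(shift([.5555,.0225,.22]),shift([.5555,.0225,.087]))
E
```

```text
bolt [[ 0.5743 -0.0239  0.063 ]] pin [[0.5561 0.0233 0.108 ]] gauge [[0.6114 0.137  0.054 ]]
[ 0.5401 -0.2347 -0.22  ] [ 0.5607 -0.2315 13.08  ]
```

>>> servo_tool(increments="0 0 0 0.56 -0.25 2 6;0 0 0 0.56 -0.25 4.5 5;0 0 0 0.56 -0.25 7 5;0 0 0 0.56 -0.25 9.5 5;0 0 0 0.56 -0.25 11.5 5;0 0 0 0.56 -0.25 12.8 5;0 0 0 0.56 -0.25 12.8 5;0 0 0 0.56 -0.25 12.8 5")

```text
time: 2.48
eef_pos: [0.5555, 0.021, 0.0903]
tcp_rot: [0.989, 0.149, -0.001, -0.0]
contact_force: [1.2, 0.2, 0.4]
opening: 0.579
```

```bash
python3 - <<'E'
from h import *
print(ctrl.get_state()['eef_pos'])
save('wrist','w1')
E
```

```text
[0.55554025 0.02096324 0.09031633]
```

View pics/w1.png

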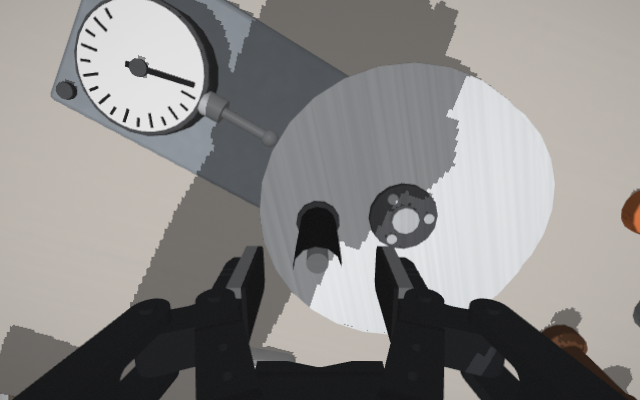

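>>> servo_tool(increments="0 0 0 0 -0.1 0.3 3;0 0 0 0 -0.1 0.3 1.5;0 0 0 0 -0.1 0.3 1.5;0 0 0 0 -0.1 0.3 1.5;0 0 0 0 -0.1 0.3 1.5;0 0 0 0 -0.1 0.3 1.5", grip_force=20)

```text
time: 3.03
eef_pos: [0.5566, 0.0225, 0.0888]
tcp_rot: [0.989, 0.149, 0.001, 0.001]
contact_force: [-1.0, -1.7, 4.7]
opening: 0.229
```

```bash
cat >> h.py <<'E'
AX=np.array([.5738,-.0245])
def st():
    s=ctrl.get_state(); d=s['eef_pos'][:2]-AX
    print('t',round(s['time'],2),'pos',s['eef_pos'].round(4),'r',round(np.hypot(*d),4),'ang',round(np.degrees(np.arctan2(d[1],d[0])),1),'F',s['contact_force'].round(1),'op',round(s['opening'],3)); return s
def arc(r,degs,z,s):
    for a in degs:
        a=np.radians(a); print(shift([AX[0]+r*np.cos(a),AX[1]+r*np.sin(a),z],st=s).round(2))
E
python3 - <<'E'
from h import *
s=st()
arc(.05,range(105,190,6),s['eef_pos'][2],s)
E
```

```text
t 3.03 pos [0.5566 0.0225 0.0888] r 0.0501 ang 110.1 F [-1.  -1.7  4.7] op 0.229
[0.45 0.01 0.  ]
[-0.08  0.01 -0.  ]
[-0.6   0.08 -0.  ]
[-1.11  0.19 -0.  ]
[-1.6   0.36 -0.  ]
[-2.08  0.58 -0.  ]
[-2.53  0.85 -0.  ]
[-2.94  1.16 -0.  ]
[-3.33  1.52 -0.  ]
[-3.67  1.91 -0.  ]
[-3.97  2.34 -0.  ]
[-4.23  2.79 -0.  ]
[-4.44  3.28 -0.  ]
[-4.59  3.78 -0.  ]
[-4.69  4.29 -0.  ]
```

>>> servo_tool(increments="0 0 0 -0.3 0.03 0 1.5;0 0 0 -0.6 0.08 0 1.5;0 0 0 -0.85 0.13 0 1.5;0 0 0 -1.11 0.19 0 1.5;0 0 0 -1.36 0.27 0 1.5;0 0 0 -1.6 0.36 0 1.5;0 0 0 -1.84 0.47 0 1.5;0 0 0 -2.08 0.58 0 1.5;0 0 0 -2.31 0.71 0 1.5;0 0 0 -2.53 0.85 0 1.5")

```text
time: 3.87
eef_pos: [0.5358, 0.0076, 0.0888]
tcp_rot: [0.989, 0.149, 0.003, -0.0]
contact_force: [5.4, 2.1, 5.0]
opening: 0.233
```

```bash
python3 - <<'E'
from h import *
s=st(); save('wrist','w2')
arc(.05,range(142,190,3),.0888,s)
E
```

```text
t 3.87 pos [0.5358 0.0076 0.0888] r 0.0497 ang 139.8 F [5.4 2.1 5. ] op 0.233
[-0.17  0.08 -0.  ]
[-0.38  0.24 -0.  ]
[-0.59  0.4  -0.  ]
[-0.78  0.58 -0.  ]
[-0.96  0.76 -0.  ]
[-1.14  0.96 -0.  ]
[-1.3   1.16 -0.01]
[-1.45  1.38 -0.01]
[-1.6   1.6  -0.01]
[-1.73  1.83 -0.01]
[-1.84  2.06 -0.01]
[-1.95  2.3  -0.01]
[-2.04  2.54 -0.01]
[-2.12  2.79 -0.01]
[-2.19  3.05 -0.01]
[-2.24  3.3  -0.01]
```

View pics/w2.png

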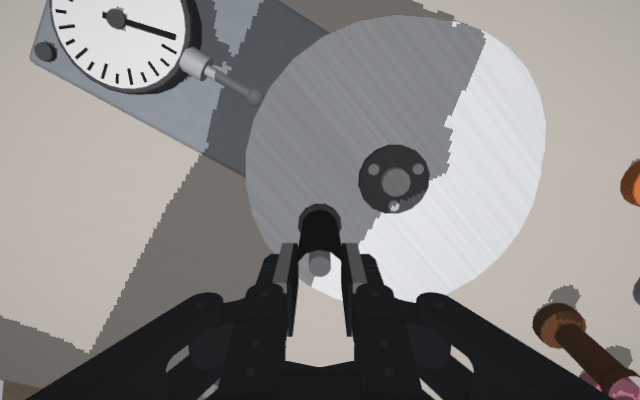

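>>> servo_tool(increments="0 0 0 -0.17 0.08 0 1.5;0 0 0 -0.38 0.24 0 1.5;0 0 0 -0.59 0.4 0 1.5;0 0 0 -0.78 0.58 0 1.5;0 0 0 -0.96 0.76 0 1.5;0 0 0 -1.14 0.96 0 1.5;0 0 0 -1.3 1.16 0 1.5;0 0 0 -1.45 1.38 0 1.5;0 0 0 -1.6 1.6 0 1.5;0 0 0 -1.73 1.83 0 1.5")

```text
time: 4.75
eef_pos: [0.5251, -0.0147, 0.0888]
tcp_rot: [0.989, 0.149, 0.003, -0.0]
contact_force: [7.6, 3.2, 3.6]
opening: 0.228
```

```bash
python3 - <<'E'
from h import *
s=st()
arc(.05,range(172,210,3),.0888,s)
E
```

```text
t 4.75 pos [ 0.5251 -0.0147  0.0888] r 0.0497 ang 168.6 F [7.6 3.2 3.6] op 0.228
[-0.17  0.25 -0.  ]
[-0.27  0.49 -0.  ]
[-0.36  0.73 -0.01]
[-0.44  0.98 -0.01]
[-0.51  1.24 -0.01]
[-0.56  1.49 -0.01]
[-0.6   1.75 -0.01]
[-0.62  2.01 -0.01]
[-0.64  2.27 -0.01]
[-0.64  2.54 -0.01]
[-0.62  2.8  -0.01]
[-0.59  3.06 -0.01]
[-0.55  3.32 -0.01]
```

>>> servo_tool(increments="0 0 0 -0.15 0.25 0 1.5;0 0 0 -0.22 0.49 0 1.5;0 0 0 -0.31 0.73 0 1.5;0 0 0 -0.39 0.98 0 1.5;0 0 0 -0.46 1.24 0 1.5;0 0 0 -0.51 1.49 0 1.5;0 0 0 -0.55 1.75 0 1.5;0 0 0 -0.57 2.01 0 1.5;0 0 0 -0.58 2.27 0 1.5;0 0 0 -0.58 2.54 0 1.5")

```text
time: 5.58
eef_pos: [0.5265, -0.0395, 0.0887]
tcp_rot: [0.989, 0.149, 0.003, -0.002]
contact_force: [5.4, 6.9, 5.2]
opening: 0.232
```

```bash
python3 - <<'E'
from h import *
s=st(); save('wrist','w3');save('top','t3')
arc(.05,range(202,250,3),.0888,s)
crop('t3',215,130,375,230,5,'c4')
E
```

```text
t 5.58 pos [ 0.5265 -0.0395  0.0887] r 0.0496 ang -162.4 F [5.4 6.9 5.2] op 0.232
[-0.02  0.38 -0.01]
[ 0.01  0.64 -0.01]
[ 0.05  0.9  -0.01]
[ 0.11  1.16 -0.01]
[ 0.18  1.41 -0.01]
[ 0.26  1.66 -0.01]
[ 0.36  1.9  -0.01]
[ 0.46  2.14 -0.01]
[ 0.59  2.37 -0.01]
[ 0.72  2.6  -0.01]
[ 0.86  2.82 -0.01]
[ 1.02  3.03 -0.01]
[ 1.18  3.23 -0.01]
[ 1.36  3.42 -0.01]
[ 1.55  3.61 -0.01]
[ 1.74  3.78 -0.01]
```

View pics/w3.png

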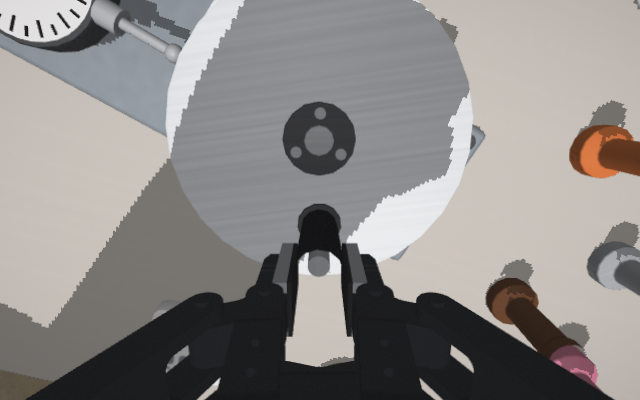

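View pics/c4.png

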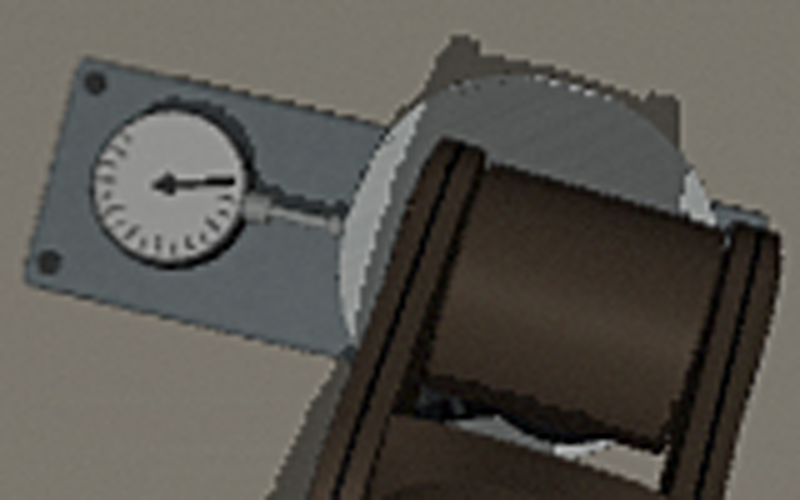

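>>> servo_tool(increments="0 0 0 0.01 0.38 0 1.5;0 0 0 0.04 0.64 0 1.5;0 0 0 0.08 0.9 0 1.5;0 0 0 0.14 1.15 0 1.5;0 0 0 0.2 1.39 0 1.5;0 0 0 0.28 1.63 0 1.5;0 0 0 0.38 1.87 0 1.5;0 0 0 0.48 2.1 0 1.5;0 0 0 0.6 2.32 0 1.5;0 0 0 0.6 2.32 0 1.5")

```text
time: 6.52
eef_pos: [0.5381, -0.0592, 0.0887]
tcp_rot: [0.989, 0.149, 0.001, -0.003]
contact_force: [2.4, 7.3, 7.5]
opening: 0.233
```

```bash
cat >> h.py <<'E'
def meas(f):
    s=st(); save('top',f); crop(f,225,145,285,190,12,f+'c'); 
    d=s['eef_pos'][:2]-AX
    open('log.txt','a').write(f"{f} {np.degrees(np.arctan2(d[1],d[0]))%360}\n"); return s
E
python3 - <<'E'
from h import *
s=meas('m1')
arc(.0497,range(228,262,3),.0888,s)
E
```

```text
t 6.52 pos [ 0.5381 -0.0592  0.0887] r 0.0497 ang -135.8 F [2.4 7.3 7.5] op 0.233
[ 0.16  0.29 -0.01]
[ 0.3   0.51 -0.01]
[ 0.45  0.72 -0.01]
[ 0.62  0.92 -0.01]
[ 0.79  1.12 -0.02]
[ 0.97  1.3  -0.02]
[ 1.16  1.48 -0.02]
[ 1.36  1.65 -0.02]
[ 1.57  1.8  -0.02]
[ 1.79  1.94 -0.02]
[ 2.01  2.08 -0.02]
[ 2.24  2.2  -0.02]
```

View pics/m1c.png

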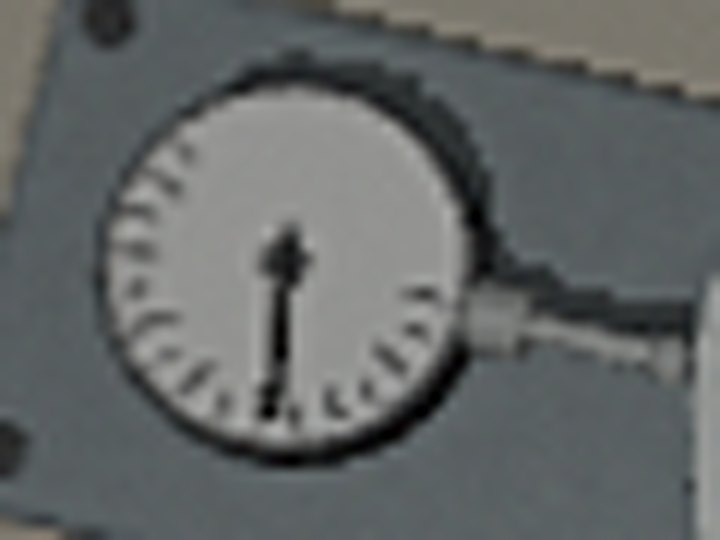

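>>> servo_tool(increments="0 0 0 0.16 0.29 0 1.5;0 0 0 0.3 0.51 0 1.5;0 0 0 0.45 0.72 0 1.5;0 0 0 0.45 0.72 0 1.5;0 0 0 0.45 0.72 0 1.5")

```text
time: 6.98
eef_pos: [0.5441, -0.0646, 0.0886]
tcp_rot: [0.989, 0.149, 0.001, -0.003]
contact_force: [2.0, 8.1, 8.3]
opening: 0.23
```

```bash
cat >> h.py <<'E'
def needle(f):
    from scipy.ndimage import map_coordinates
    v=V(f); g=cv2.cvtColor(v.p,cv2.COLOR_RGB2GRAY).astype(float)
    c=NC
    a=np.radians(np.arange(-60,300,1.)); r=np.arange(2.5,10.,.5)
    I=map_coordinates(g,[c[1]+np.outer(np.sin(a),r),c[0]+np.outer(np.cos(a),r)],order=1).mean(1)
    w=np.clip(np.median(I)-I,0,None); k=np.argmax(np.convolve(w,np.ones(9),'same'))
    sel=np.arange(max(k-25,0),min(k+26,len(a))); ww=w[sel]**2
    return np.degrees((a[sel]*ww).sum()/ww.sum())
NC=(225+283/12-.5,145+262/12-.5)
E
python3 - <<'E'
from h import *
s=meas('m2')
for f in ('t0','t3','m1','m2'): print(f,needle(f))
arc(.0497,range(236,270,3),.0888,s)
E
```

```text
t 6.98 pos [ 0.5441 -0.0646  0.0886] r 0.0498 ang -126.5 F [2.  8.1 8.3] op 0.23
t0 1.4379530166235994
t3 -0.655727807841229
m1 92.4298601062403
m2 147.7436926791364
[ 0.14  0.16 -0.02]
[ 0.31  0.36 -0.02]
[ 0.49  0.55 -0.02]
[ 0.68  0.73 -0.02]
[ 0.88  0.9  -0.02]
[ 1.08  1.06 -0.02]
[ 1.3   1.21 -0.02]
[ 1.52  1.34 -0.02]
[ 1.75  1.47 -0.02]
[ 1.98  1.58 -0.02]
[ 2.22  1.68 -0.02]
[ 2.47  1.77 -0.02]
```

View pics/m2c.png

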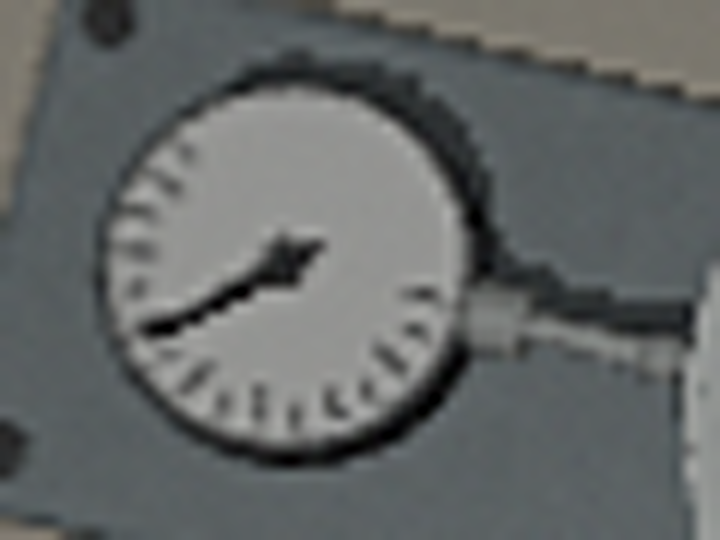

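>>> servo_tool(increments="0 0 0 0.14 0.16 0 1.5;0 0 0 0.31 0.36 0 1.5;0 0 0 0.49 0.55 0 1.5;0 0 0 0.68 0.73 0 1.5;0 0 0 0.68 0.73 0 1.5;0 0 0 0.68 0.73 0 1.5")

```text
time: 7.53
eef_pos: [0.5523, -0.0695, 0.0886]
tcp_rot: [0.989, 0.149, -0.0, -0.003]
contact_force: [0.9, 8.0, 9.8]
opening: 0.231
```

```bash

python3 - <<'E'
from h import *
s=meas('m3')
for f in ('m3',): print(f,needle(f))
arc(.0497,range(246,290,3),.0888,s)
E
```

```text
t 7.53 pos [ 0.5523 -0.0695  0.0886] r 0.0499 ang -115.6 F [0.9 8.  9.8] op 0.231
m3 187.38280128912928
[ 0.12  0.07 -0.02]
[ 0.32  0.24 -0.02]
[ 0.53  0.4  -0.02]
[ 0.74  0.54 -0.02]
[ 0.97  0.67 -0.02]
[ 1.2   0.79 -0.02]
[ 1.43  0.9  -0.02]
[ 1.68  1.   -0.02]
[ 1.92  1.08 -0.02]
[ 2.17  1.15 -0.02]
[ 2.43  1.21 -0.02]
[ 2.68  1.25 -0.02]
[ 2.94  1.28 -0.02]
[ 3.2   1.3  -0.02]
[ 3.46  1.3  -0.02]
```

>>> servo_tool(increments="0 0 0 0.12 0.07 0 1.5;0 0 0 0.32 0.24 0 1.5;0 0 0 0.53 0.4 0 1.5;0 0 0 0.74 0.54 0 1.5;0 0 0 0.97 0.67 0 1.5;0 0 0 1.2 0.79 0 1.5;0 0 0 1.2 0.79 0 1.5;0 0 0 1.2 0.79 0 1.5")

```text
time: 8.25
eef_pos: [0.5654, -0.0739, 0.0886]
tcp_rot: [0.989, 0.149, -0.001, -0.003]
contact_force: [-1.8, 6.1, 9.5]
opening: 0.234
```

```bash

python3 - <<'E'
from h import *
s=meas('m4')
for f in ('m4',): print(f,needle(f))
arc(.0497,range(261,290,3),.0888,s)
E
```

```text
t 8.25 pos [ 0.5654 -0.0739  0.0886] r 0.0501 ang -99.6 F [-1.8  6.1  9.5] op 0.234
m4 176.62004091776393
[ 0.06 -0.01 -0.02]
[ 0.3   0.1  -0.02]
[ 0.54  0.2  -0.02]
[ 0.79  0.28 -0.02]
[ 1.04  0.35 -0.02]
[ 1.29  0.41 -0.02]
[ 1.55  0.45 -0.02]
[ 1.81  0.48 -0.03]
[ 2.07  0.5  -0.03]
[ 2.33  0.5  -0.03]
```

Past the peak. I'll take one or two more points on the falling flank.

>>> servo_tool(increments="0 0 0 0.1 0.02 0 1.5;0 0 0 0.3 0.1 0 1.5;0 0 0 0.54 0.2 0 1.5;0 0 0 0.79 0.28 0 1.5;0 0 0 0.79 0.28 0 1.5;0 0 0 0.79 0.28 0 1.5")

```text
time: 8.8
eef_pos: [0.5737, -0.0746, 0.0886]
tcp_rot: [0.989, 0.149, -0.001, -0.002]
contact_force: [-0.6, 5.1, 10.7]
opening: 0.234
```

```bash

python3 - <<'E'
from h import *
s=meas('m5')
for f in ('m5',): print(f,needle(f))
arc(.0497,range(270,300,3),.0888,s)
E
```

```text
t 8.8 pos [ 0.5737 -0.0746  0.0886] r 0.0501 ang -90.1 F [-0.6  5.1 10.7] op 0.234
m5 135.94054004611448
[ 0.02 -0.04 -0.02]
[ 0.27  0.03 -0.02]
[ 0.52  0.09 -0.02]
[ 0.78  0.13 -0.02]
[ 1.04  0.16 -0.02]
[ 1.3   0.18 -0.02]
[ 1.56  0.18 -0.02]
[ 1.82  0.17 -0.02]
[ 2.08  0.15 -0.02]
[ 2.34  0.11 -0.02]
```

>>> servo_tool(increments="0 0 0 0.25 0.06 0 1.5;0 0 0 0.5 0.12 0 1.5;0 0 0 0.75 0.17 0 1.5;0 0 0 0.75 0.17 0 1.5;0 0 0 0.75 0.17 0 1.5")

```text
time: 9.27
eef_pos: [0.5812, -0.0742, 0.0886]
tcp_rot: [0.989, 0.149, -0.002, -0.002]
contact_force: [-2.0, 5.6, 11.0]
opening: 0.234
```

```bash

python3 - <<'E'
from h import *
s=meas('m6')
for f in ('m6',): print(f,needle(f))
print(open('log.txt').read())
arc(.0497,range(244,282,3),.0888,s)
E
```

```text
t 9.27 pos [ 0.5812 -0.0742  0.0886] r 0.0502 ang -81.5 F [-2.   5.6 11. ] op 0.234
m6 79.54156236949973
m1 224.1853648041153
m2 233.4870587090615
m3 244.42804434604324
m4 260.38839947167133
m5 269.90730175367526
m6 278.5115970712752

[-2.64 -1.34 -0.  ]
[-2.45 -1.17 -0.01]
[-2.25 -1.01 -0.01]
[-2.04 -0.85 -0.01]
[-1.82 -0.71 -0.01]
[-1.59 -0.58 -0.01]
[-1.36 -0.47 -0.01]
[-1.12 -0.36 -0.01]
[-0.88 -0.27 -0.01]
[-0.63 -0.19 -0.01]
[-0.38 -0.13 -0.02]
[-0.12 -0.07 -0.02]
[ 0.14 -0.04 -0.02]
```

>>> servo_tool(increments="0 0 0 -0.25 -0.06 0 1.5;0 0 0 -0.5 -0.14 0 1.5;0 0 0 -0.75 -0.22 0 1.5;0 0 0 -1 -0.31 0 1.5;0 0 0 -1.24 -0.42 0 1.5;0 0 0 -1.48 -0.53 0 1.5;0 0 0 -1.7 -0.65 0 1.5;0 0 0 -1.93 -0.78 0 1.5;0 0 0 -2.15 -0.93 0 1.5;0 0 0 -2.35 -1.08 0 1.5")

```text
time: 10.15
eef_pos: [0.559, -0.072, 0.0888]
tcp_rot: [0.989, 0.149, 0.003, 0.0]
contact_force: [8.2, 1.4, 3.6]
opening: 0.233
```

```bash

python3 - <<'E'
from h import *
s=meas('m7')
print(needle('m7'))
arc(.0498,[244,246,248,250.5],s['eef_pos'][2],s)
E
```

```text
t 10.15 pos [ 0.559  -0.072   0.0888] r 0.0498 ang -107.3 F [8.2 1.4 3.6] op 0.233
194.1595942110198
[-0.59 -0.47 -0.  ]
[-0.46 -0.35 -0.  ]
[-0.33 -0.24 -0.  ]
[-0.15 -0.11 -0.  ]
```

>>> servo_tool(increments="0 0 0 -0.2 -0.14 0 1.5;0 0 0 -0.46 -0.35 0 1.5;0 0 0 -0.59 -0.47 0 1.5;0 0 0 -0.59 -0.47 0 1.5;0 0 0 -0.35 -0.28 0 1.5;0 0 0 -0.13 -0.1 0 1.5;0 0 0 -0.13 -0.1 0 1.5;0 0 0 -0.13 -0.1 0 1.5")

```text
time: 10.87
eef_pos: [0.5546, -0.0704, 0.0887]
tcp_rot: [0.989, 0.149, -0.001, -0.002]
contact_force: [-0.5, 4.8, 10.2]
opening: 0.229
```

```bash

python3 - <<'E'
from h import *
s=meas('m8')
print(needle('m8'))
arc(.0498,[249,250.5],s['eef_pos'][2],s)
E
```

```text
t 10.87 pos [ 0.5546 -0.0704  0.0887] r 0.0497 ang -112.7 F [-0.5  4.8 10.2] op 0.229
192.4432083204867
[ 0.11  0.1  -0.  ]
[ 0.21  0.18 -0.  ]
```

>>> servo_tool(increments="0 0 0 0.1 0.08 0 1.5;0 0 0 0.21 0.17 0 1.5;0 0 0 0.21 0.17 0 1.5;0 0 0 0.21 0.17 0 1.5")

```text
time: 11.25
eef_pos: [0.5563, -0.0711, 0.0886]
tcp_rot: [0.989, 0.149, -0.002, -0.002]
contact_force: [-3.5, 5.4, 11.1]
opening: 0.228
```

```bash

python3 - <<'E'
from h import *
s=meas('m9')
print(needle('m9'))
arc(.0498,[249,250.5],s['eef_pos'][2],s)
E
```

```text
t 11.25 pos [ 0.5563 -0.0711  0.0886] r 0.0498 ang -110.6 F [-3.5  5.4 11.1] op 0.228
193.97181899377455
[-0.03 -0.02  0.  ]
[ 0.08  0.06 -0.  ]
```

>>> servo_tool(increments="0 0 0 0.08 0.06 0 1.5;0 0 0 0.08 0.06 0 1.5;0 0 0 0.04 0.03 0 1.5;0 0 0 0.02 0.01 0 2.6;0 0 0 0.02 0.01 0 3.6;0 0 0 0.02 0.01 0 4.5;0 0 0 0.02 0.01 0 5;0 0 0 0.02 0.01 0 5")

```text
time: 11.97
eef_pos: [0.557, -0.073, 0.0866]
tcp_rot: [0.989, 0.149, -0.001, -0.0]
contact_force: [0.8, 0.2, -0.1]
opening: 0.587
```

```bash

python3 - <<'E'
from h import *
s=meas('m10')
print(needle('m10')); save('wrist','w4')
E
```

```text
t 11.97 pos [ 0.557  -0.073   0.0866] r 0.0513 ang -109.1 F [ 0.8  0.2 -0.1] op 0.587
197.45697361219845
```

View pics/w4.png

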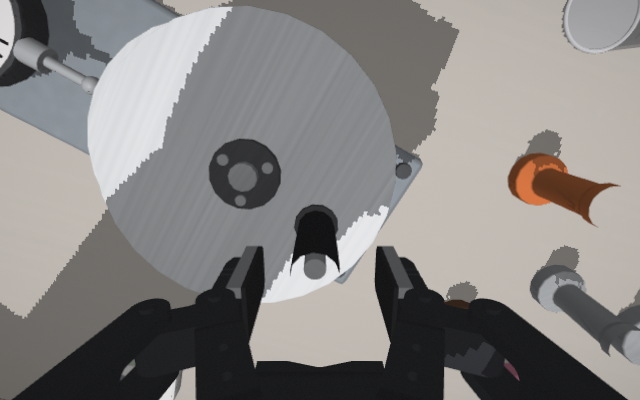

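>>> servo_tool(increments="0 0 0 0 0 -2 5;0 0 0 0 0 -5 5;0 0 0 0 0 -9 8.5;0 0 0 0 0 -13 8.5;0 0 0 0 0 -13 8.5;0 0 0 0 0 -13 8.5;0 0 0 0 0 -13 8.5")

```text
time: 12.65
eef_pos: [0.5576, -0.073, 0.2172]
tcp_rot: [0.989, 0.149, -0.0, -0.0]
contact_force: [-1.0, -0.4, -0.1]
opening: 0.994
```

```bash

python3 - <<'E'
from h import *
s=meas('m11')
print(needle('m11')); save('wrist','w5'); crop('m11',215,130,375,230,5,'c5')
E
```

```text
t 12.65 pos [ 0.5576 -0.073   0.2172] r 0.0511 ang -108.5 F [-1.  -0.4 -0.1] op 0.994
197.50920286532008
```

View pics/w5.png

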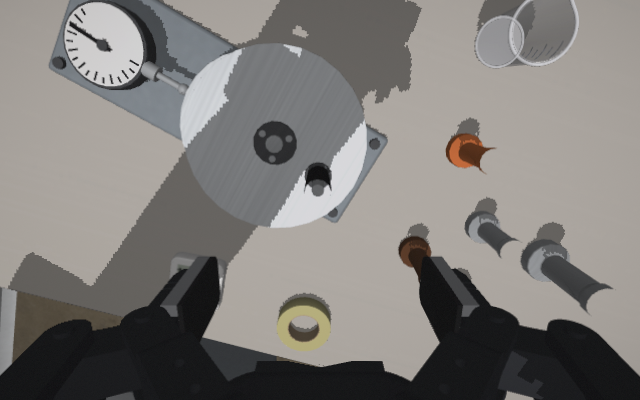

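View pics/c5.png

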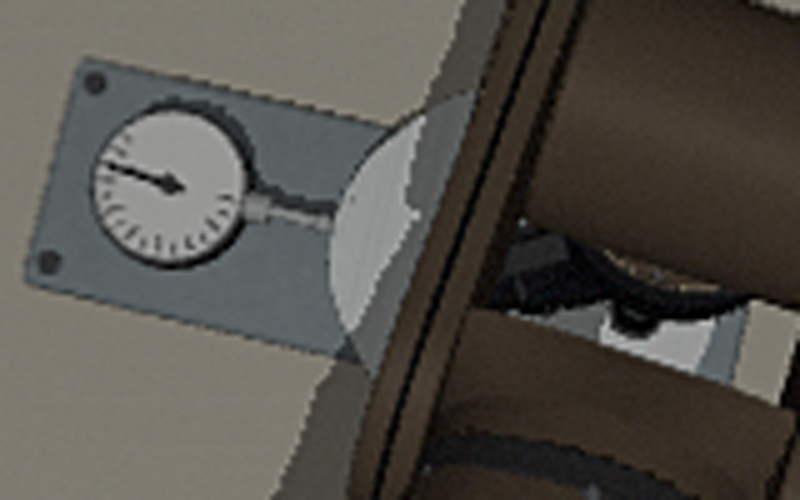

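```bash

python3 - <<'E'
from h import *
np.set_printoptions(precision=4,suppress=True)
v=V('w5'); C=v.cloud()
crop('w5',440,190,600,310,5,'c6')
print('pin',v.atz([(318,189)],.108),'bolt',v.atz([(274,144)],.063),'gauge',v.atz([(104,44)],.054))
m=(abs(C[...,0]-.545)<.04)&(abs(C[...,1]+.265)<.035)&(C[...,2]>.014)&(C[...,2]<.08)
q=C[m];print(len(q),q.mean(0),q.min(0),q.max(0))
print('pred',v.proj([[.537,-.262,.0],[.537,-.262,.011],[.537,-.262,.07]]))
E
```

```text
pin [[ 0.558  -0.0703  0.108 ]] bolt [[ 0.5744 -0.0238  0.063 ]] gauge [[0.6118 0.1359 0.054 ]]
731 [ 0.5465 -0.2617  0.0388] [ 0.5294 -0.2808  0.014 ] [ 0.5584 -0.253   0.0709]
pred [[471.5354 228.3642]
 [475.685  232.0107]
 [502.4994 255.5613]]
```

View pics/c6.png

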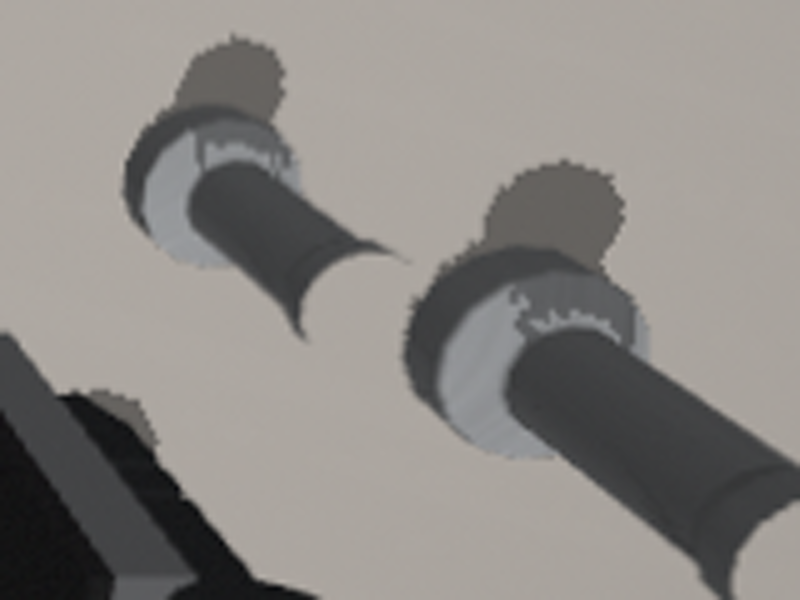

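```bash

python3 - <<'E'
from h import *
np.set_printoptions(precision=4,suppress=True)
v=V('w5')
q=v.atz([(440+221/5,190+192/5)],.011)[0]; print(q)
print(v.proj([q,[q[0],q[1],.07]]))
print(shift([q[0]-.03,q[1],.15]))
E
```

```text
[ 0.5438 -0.2693  0.011 ]
[[484.2    228.4   ]
 [512.5998 251.4259]]
[-9.8802 17.5238  6.5212]
```

>>> servo_tool(increments="0 0 0 -7.5 18.3 0 8.5;0 0 0 -7.5 18.3 0 8.5;0 0 0 -7.5 18.3 0 8.5;0 0 0 -7.5 18.3 0 8.5;0 0 0 -7.5 18.3 2 5.5;0 0 0 -7.5 18.3 5 5.5;0 0 0 -7.5 18.3 6.5 5.5;0 0 0 -7.5 18.3 6.5 5.5;0 0 0 -7.5 18.3 6.5 5.5")

```text
time: 13.5
eef_pos: [0.5388, -0.2692, 0.1496]
tcp_rot: [0.989, 0.149, -0.002, -0.002]
contact_force: [1.1, -0.6, 1.0]
opening: 0.646
```

```bash

python3 - <<'E'
from h import *
np.set_printoptions(precision=4,suppress=True)
print(ctrl.get_state()['eef_pos'])
save('wrist','w6');v=V('w6')
for z in (.011,.07):print(v.proj([[.5438,-.2693,z]]))
E
```

```text
[ 0.5388 -0.2692  0.1496]
[[322.9136 176.3064]]
[[323.4087 195.2597]]
```

View pics/w6.png

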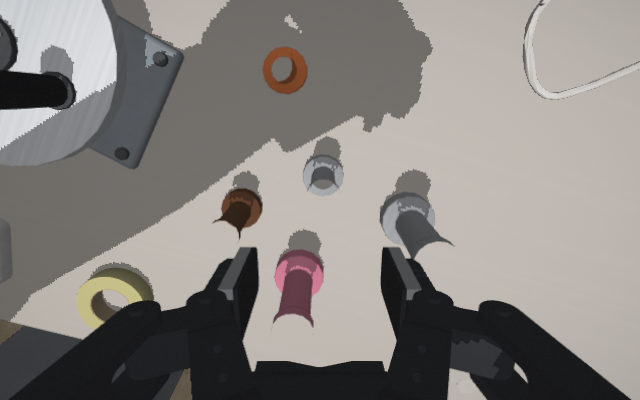

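```bash

python3 - <<'E'
from h import *
np.set_printoptions(precision=4,suppress=True)
v=V('w6'); s=ctrl.get_state()
crop('w6',290,120,450,240,5,'c7')
for n,uv,z in (('brown',(241,207),.011),('pink',(300,272),.015),('big',(408,215),.015),('marker',(323,176),.011)):
    q=v.atz([uv],z)[0]; print(n,q, 'tool-rel marker(cm)',(shift(q,st=s)-shift([.5438,-.2693,z],st=s)).round(1))
print(shift([.5438,-.2693,.033],st=s))
E
```

```text
brown [ 0.4949 -0.2072  0.011 ] tool-rel marker(cm) [-2.8 -7.4  0. ]
pink [ 0.45   -0.2759  0.015 ] tool-rel marker(cm) [-9.2 -2.1  0. ]
big [ 0.5333 -0.3522  0.015 ] tool-rel marker(cm) [-3.4  7.6 -0. ]
marker [ 0.5441 -0.2693  0.011 ] tool-rel marker(cm) [ 0.  0. -0.]
[ 0.3826  0.096  11.8776]
```

View pics/c7.png

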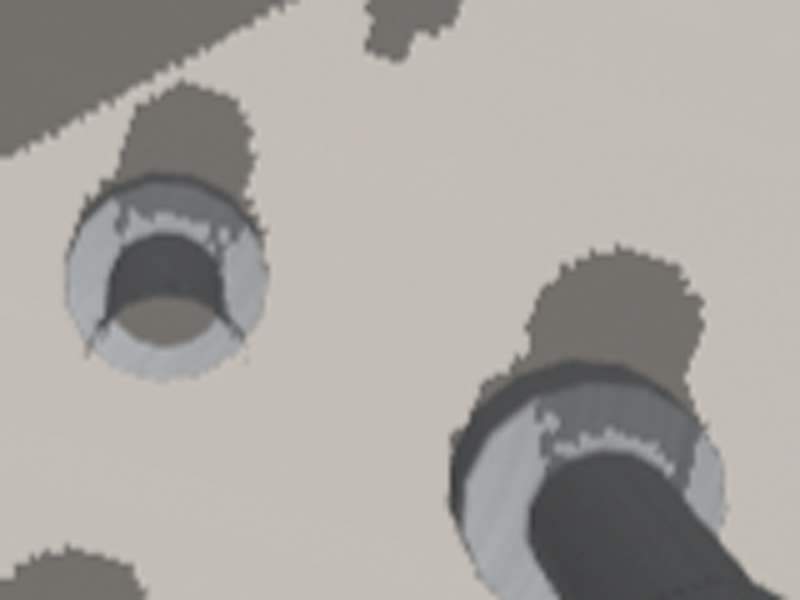

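>>> servo_tool(increments="0 0 0 0.4 0.1 1 5;0 0 0 0.4 0.1 3.5 5;0 0 0 0.4 0.1 6 5;0 0 0 0.4 0.1 8.5 5;0 0 0 0.4 0.1 10.5 5;0 0 0 0.4 0.1 11.7 5;0 0 0 0.4 0.1 11.7 5;0 0 0 0.4 0.1 11.7 5")

```text
time: 14.22
eef_pos: [0.545, -0.2697, 0.0359]
tcp_rot: [0.989, 0.15, 0.0, 0.0]
contact_force: [0.0, -0.8, 0.3]
opening: 0.582
```

```bash

python3 - <<'E'
from h import *
st(); save('wrist','w7')
E
```

```text
t 14.22 pos [ 0.545  -0.2697  0.0359] r 0.2469 ang -96.7 F [ 0.  -0.8  0.3] op 0.582
```

View pics/w7.png

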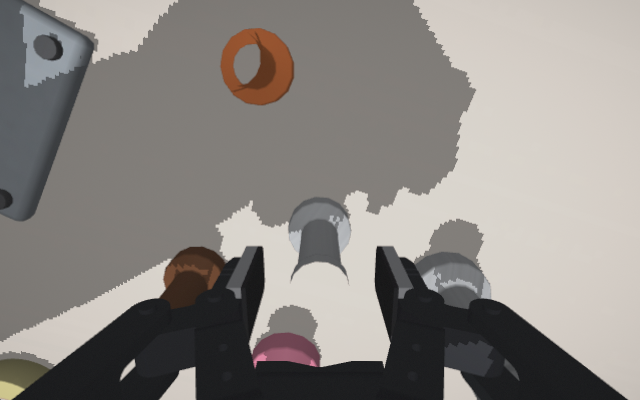

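>>> servo_tool(increments="0 0 0 0 0 0.3 5;0 0 0 0 0 0.3 3;0 0 0 0 0 0.3 1;0 0 0 0 0 0.3 1;0 0 0 0 0 0.3 1;0 0 0 0 0 0.3 1;0 0 0 0 0 0.3 1", grip_force=50)

```text
time: 14.85
eef_pos: [0.5451, -0.2701, 0.0337]
tcp_rot: [0.989, 0.149, 0.001, 0.0]
contact_force: [-1.4, 1.0, 6.0]
opening: 0.253
```

```bash

python3 - <<'E'
from h import *
s=st(); save('wrist','w8')
E
```

```text
t 14.85 pos [ 0.5451 -0.2701  0.0337] r 0.2473 ang -96.7 F [-1.4  1.   6. ] op 0.253
```

View pics/w8.png

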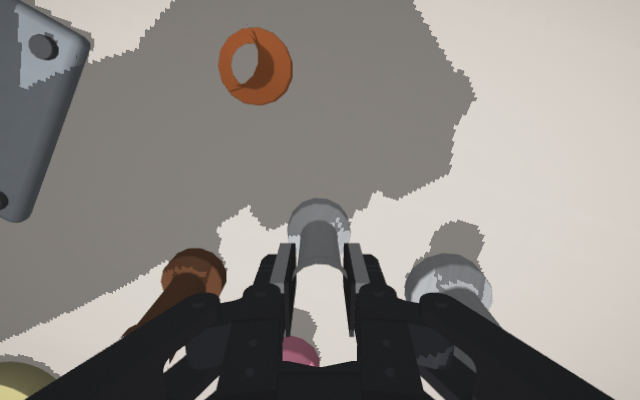

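>>> servo_tool(increments="0 0 0 0 0 0 3.5;0 0 0 0 0 0 3.5;0 0 0 0 0 0.3 3.5;0 0 0 0 0 0.3 3;0 0 0 0 0 0.3 1;0 0 0 0 0 0.3 1;0 0 0 0 0 0.3 1;0 0 0 0 0 0.3 1;0 0 0 0 0 0.3 1", grip_force=50)

```text
time: 15.65
eef_pos: [0.5442, -0.2697, 0.0293]
tcp_rot: [0.989, 0.149, -0.0, -0.0]
contact_force: [0.1, 0.1, -0.5]
opening: 0.254
```

```bash

python3 - <<'E'
from h import *
s=st(); save('scene','s1');crop('s1',310,120,430,210,6,'c8')
E
```

```text
t 15.65 pos [ 0.5442 -0.2697  0.0293] r 0.2469 ang -96.9 F [ 0.1  0.1 -0.5] op 0.254
```

View pics/c8.png

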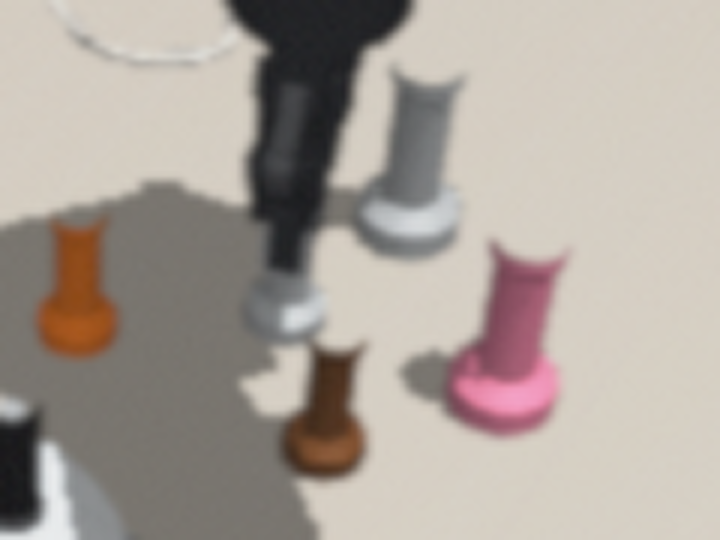

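>>> servo_tool(increments="0 0 0 0 0 -1 1;0 0 0 0 0 -3 1;0 0 0 0 0 -6 1;0 0 0 0 0 -10 1;0 0 0 0 0 -14 1;0 0 0 0 0 -14 1;0 0 0 0 0 -14 1;0 0 0 0 0 -14 1")

```text
time: 16.37
eef_pos: [0.5441, -0.2696, 0.1697]
tcp_rot: [0.989, 0.149, 0.0, 0.0]
contact_force: [0.8, 0.5, -1.5]
opening: 0.253
```

```bash

python3 - <<'E'
from h import *
s=st(); save('wrist','w9'); crop('w9',260,170,380,290,5,'c9')
a=np.radians(77.3); print(shift([AX[0]+.065*np.cos(a),AX[1]+.065*np.sin(a),s['eef_pos'][2]]))
E
```

```text
t 16.37 pos [ 0.5441 -0.2696  0.1697] r 0.2469 ang -96.9 F [ 0.8  0.5 -1.5] op 0.253
[ 13.35942556 -28.11425619  -0.11639681]
```

View pics/w9.png

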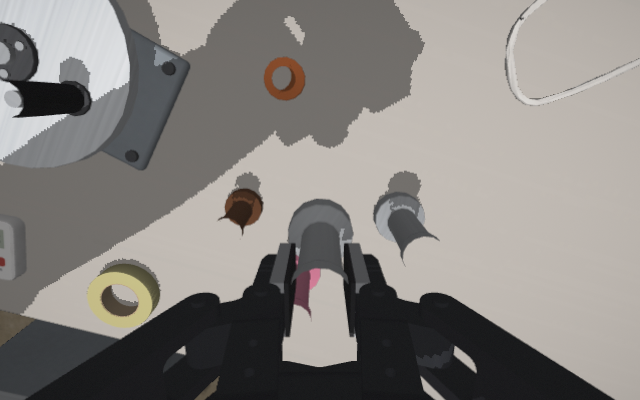

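View pics/c9.png

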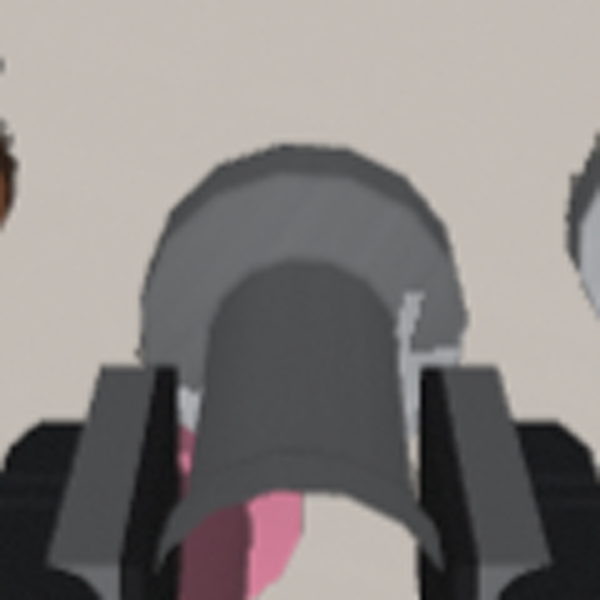

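>>> servo_tool(increments="0 0 0 0.4 -0.9 -0.3 1;0 0 0 1.3 -2.8 -0.5 1;0 0 0 2.6 -5.5 -0.5 1;0 0 0 3.9 -8.2 -0.5 1;0 0 0 5.2 -11 -0.5 1;0 0 0 6.5 -13.7 -0.5 1;0 0 0 7.8 -16.4 -0.5 1;0 0 0 9.1 -19.1 -0.5 1;0 0 0 10.4 -21.9 -0.5 1;0 0 0 11.7 -24.6 -0.5 1")

```text
time: 17.25
eef_pos: [0.5822, 0.0022, 0.1726]
tcp_rot: [0.989, 0.149, -0.002, -0.001]
contact_force: [1.1, -0.2, -1.6]
opening: 0.253
```

>>> servo_tool(increments="0 0 0 0.8 -1.7 0 1;0 0 0 1.4 -2.9 0 1;0 0 0 1.7 -3.5 0 1;0 0 0 1.7 -3.5 0 1;0 0 0 1.7 -3.5 0 1;0 0 0 1.7 -3.5 0 1")

```text
time: 17.75
eef_pos: [0.5893, 0.0373, 0.1742]
tcp_rot: [0.989, 0.149, -0.0, 0.0]
contact_force: [0.5, 0.0, -1.0]
opening: 0.257
```

```bash

python3 - <<'E'
from h import *
np.set_printoptions(precision=4,suppress=True)
s=st(); save('wrist','w10'); save('scene','s2')
a=np.radians(77.3); print(shift([AX[0]+.065*np.cos(a),AX[1]+.065*np.sin(a),s['eef_pos'][2]]))
E
```

```text
t 17.75 pos [0.5893 0.0373 0.1742] r 0.0637 ang 75.9 F [ 0.5  0.  -1. ] op 0.257
[-0.073  -0.2129  0.0291]
```

View pics/w10.png

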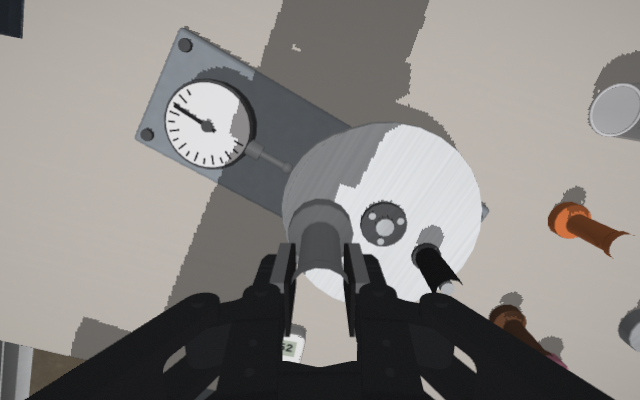

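View pics/s2.png

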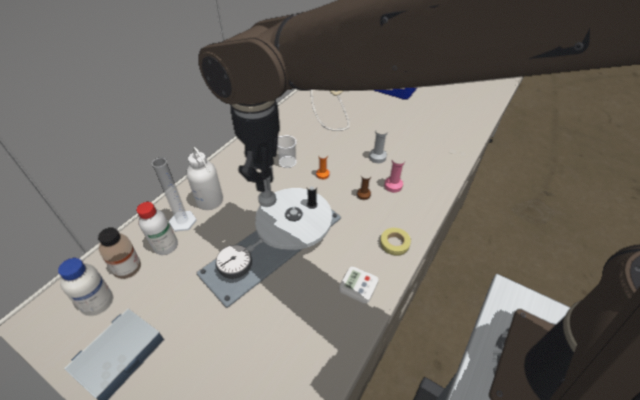

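>>> servo_tool(increments="0 0 0 0 -0.16 1 1;0 0 0 0 -0.16 3 1;0 0 0 0 -0.16 5 1;0 0 0 0 -0.16 7 1;0 0 0 0 -0.16 8.2 1;0 0 0 0 -0.16 8.6 1;0 0 0 0 -0.16 8.6 1;0 0 0 0 -0.16 8.6 1;0 0 0 0 -0.16 8.6 1")

```text
time: 18.6
eef_pos: [0.5902, 0.0396, 0.0901]
tcp_rot: [0.989, 0.149, 0.001, 0.0]
contact_force: [0.5, -0.5, -1.8]
opening: 0.252
```

```bash

python3 - <<'E'
from h import *
np.set_printoptions(precision=4,suppress=True)
s=st(); save('wrist','w11'); save('top','t11'); print(needle('t11'))
print(shift([.5886,.0388,.0813]))
E
```

```text
t 18.6 pos [0.5902 0.0396 0.0901] r 0.0661 ang 75.7 F [ 0.5 -0.5 -1.8] op 0.252
265.3359738286011
[-0.1674  0.0383  0.8805]
```

View pics/w11.png

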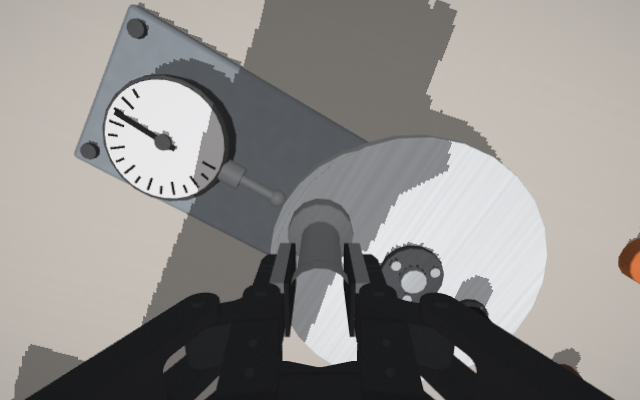

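>>> servo_tool(increments="0 0 0 -0.15 0.04 0.3 1;0 0 0 -0.15 0.04 0.55 1;0 0 0 -0.15 0.04 0.7 1;0 0 0 -0.15 0.04 0.75 1;0 0 0 -0.15 0.04 0.75 1;0 0 0 -0.15 0.04 0.75 1")

```text
time: 19.2
eef_pos: [0.5876, 0.039, 0.081]
tcp_rot: [0.989, 0.149, -0.0, -0.0]
contact_force: [0.7, -0.1, -1.5]
opening: 0.249
```

```bash

python3 - <<'E'
from h import *
np.set_printoptions(precision=4,suppress=True)
s=st(); print(shift([.5886,.0388,.0813]))
E
```

```text
t 19.2 pos [0.5876 0.039  0.081 ] r 0.0649 ang 77.7 F [ 0.7 -0.1 -1.5] op 0.249
[ 0.0875  0.0436 -0.0337]
```

>>> servo_tool(increments="0 0 0 0.08 0.04 0.05 1;0 0 0 0.08 0.04 0.1 1;0 0 0 0.08 0.04 0.1 1;0 0 0 0.08 0.04 0.1 1")

```text
time: 19.53
eef_pos: [0.5889, 0.0388, 0.0806]
tcp_rot: [0.989, 0.149, 0.0, 0.0]
contact_force: [-0.7, 0.2, 2.0]
opening: 0.254
```

>>> servo_tool(increments="0 0 0 0 0 0.05 1;0 0 0 0 0 0.1 1;0 0 0 0 0 0.1 1")

```text
time: 19.78
eef_pos: [0.5893, 0.0388, 0.0804]
tcp_rot: [0.989, 0.149, 0.001, 0.0]
contact_force: [-2.4, 0.2, 6.9]
opening: 0.255
```

```bash

python3 - <<'E'
from h import *
np.set_printoptions(precision=4,suppress=True)
s=st(); save('wrist','w12'); crop('w12',90,70,430,330,2.3,'c12')
print(shift([.5886,.0388,.0813]))
E
```

```text
t 19.78 pos [0.5893 0.0388 0.0804] r 0.0652 ang 76.3 F [-2.4  0.2  6.9] op 0.255
[-0.0646 -0.018  -0.0825]
```

View pics/c12.png

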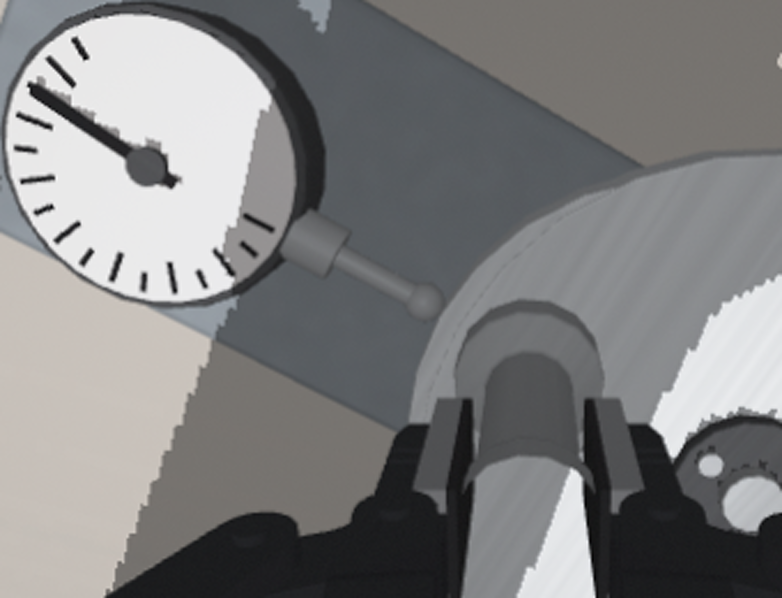

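```bash

python3 - <<'E'
from h import *
np.set_printoptions(precision=4,suppress=True)
v=V('w12')
f=v.atz([(319.6,232)],.063)[0];b=v.atz([(419.1,287.4)],.063)[0];g=v.atz([(90+147/2.3,70+165/2.3)],.055)[0]
print(f,b,g); 
u=(g-b)[:2];L=np.hypot(*u);u/=L;d=(f-b)[:2]; print('along',d@u,'across',d[1]*u[0]-d[0]*u[1],L,np.degrees(np.arctan2(u[1],u[0])))
E
```

```text
[0.5913 0.0403 0.063 ] [ 0.5756 -0.0237  0.063 ] [0.6111 0.1371 0.055 ]
along 0.06592227203313039 across -0.001471289380180988 0.164669081544546 77.55627827248404
```

>>> servo_tool(increments="0 0 0 -0.05 0 -0.08 1;0 0 0 -0.05 0 -0.08 1;0 0 0 -0.05 0 -0.08 2.4;0 0 0 -0.05 0 -0.08 2.8;0 0 0 -0.05 0 -0.08 3.4;0 0 0 -0.05 0 -0.08 4.2;0 0 0 -0.05 0 -0.08 5;0 0 0 -0.05 0 -0.08 5;0 0 0 -0.05 0 -0.08 5")

```text
time: 20.58
eef_pos: [0.588, 0.0387, 0.0797]
tcp_rot: [0.989, 0.149, -0.0, -0.0]
contact_force: [-0.1, -0.7, -0.1]
opening: 0.588
```

```bash

python3 - <<'E'
from h import *
s=st(); save('wrist','w13')
E
```

```text
t 20.58 pos [0.588  0.0387 0.0797] r 0.0647 ang 77.3 F [-0.1 -0.7 -0.1] op 0.588
```

View pics/w13.png

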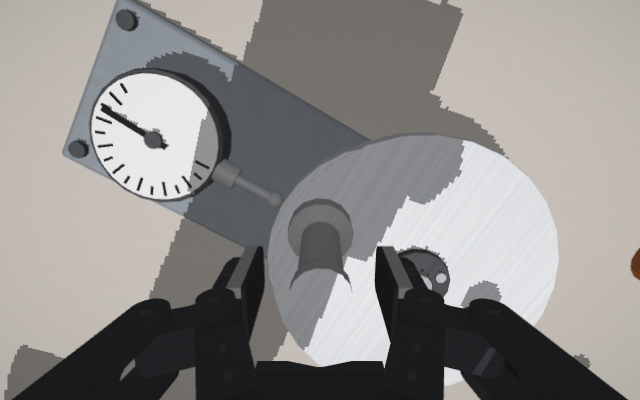

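Standing and released; the needle is unchanged. Now I'll raise straight up and pull back for a clear look.

>>> servo_tool(increments="0 0 0 0 0 -1 5;0 0 0 0 0 -3 5;0 0 0 0 0 -6 5;0 0 0 0 0 -10 5;0 0 0 0 0 -14 5;0 0 0 0 0 -14 5;0 0 0 -3 14 -14 5;0 0 0 -6 22 -14 5;0 0 0 -6 22 -14 5;0 0 0 -6 22 -14 5")

```text
time: 21.47
eef_pos: [0.5944, -0.1292, 0.2209]
tcp_rot: [0.989, 0.15, 0.001, 0.0]
contact_force: [1.4, 0.6, -0.0]
opening: 0.589
```

>>> servo_tool(increments="0 0 0 -10 12 0 5;0 0 0 -10 12 0 5;0 0 0 -10 12 0 5;0 0 0 -10 12 0 5;0 0 0 -10 12 0 5;0 0 0 -10 12 0 5;0 0 0 -10 12 0 5")

```text
time: 22.05
eef_pos: [0.5345, -0.2717, 0.2203]
tcp_rot: [0.989, 0.149, 0.0, -0.0]
contact_force: [0.2, 0.4, -1.0]
opening: 0.583
```

```bash

python3 - <<'E'
from h import *
s=st(); save('top','t14'); save('scene','s14'); print(needle('t14'),needle('m11')); crop('t14',215,130,375,230,5,'c14'); crop('s14',190,170,350,290,5,'c15')
E
```

```text
t 22.05 pos [ 0.5345 -0.2717  0.2203] r 0.2503 ang -99.0 F [ 0.2  0.4 -1. ] op 0.583
197.50155265007822 197.50920286532008
```

View pics/c14.png

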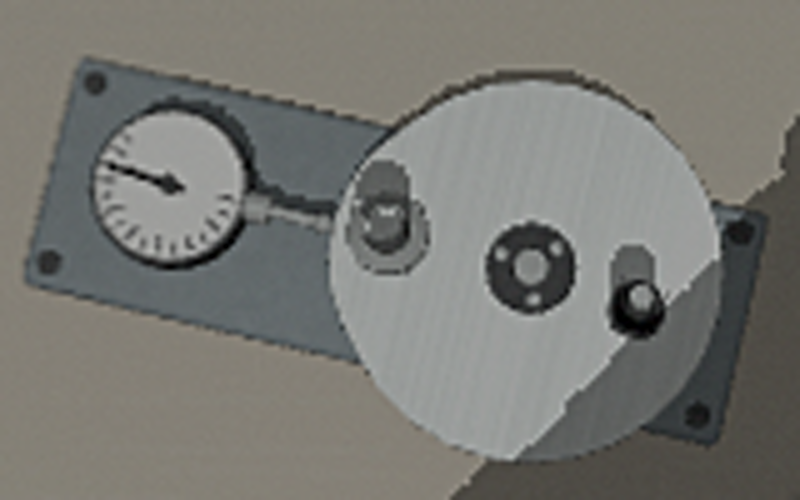

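View pics/c15.png

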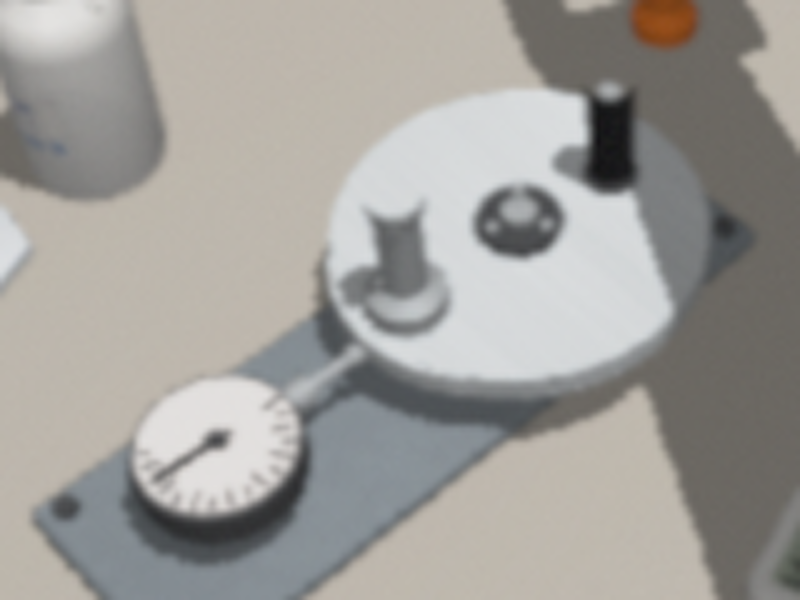

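View pics/t14.png

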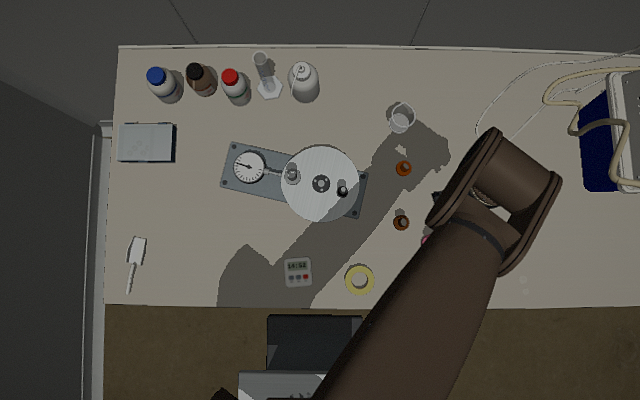

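```bash

python3 - <<'E'
from h import *
v=V('t14')
P=lambda x,y,z:v.atz([(215+x/5,130+y/5)],z)[0]
f=P(388,236,.063);b=P(531,267,.063);g=P(168,185,.054)
u=(g-b)[:2];L=np.hypot(*u);u/=L;d=(f-b)[:2]; print('along',d@u,'across',d[1]*u[0]-d[0]*u[1],L)
ctrl.sign_off()
E
```

```text
along 0.06395921357641111 across 0.0009785425453705775 0.16527464638058048
the job is handed in; nothing more can be done
```

The wheel is stopped at its high spot, and the small steel marker stands upright on it, in line with the plunger. I handed the job in at about 22 s of the 72 s allowed.

- **Finding the high spot:** I held the crank post and turned the wheel anticlockwise past the peak. The needle readings on the two sides of the peak put it at about 250.5° for the crank post, in world axes. I came back, set the wheel there and let go of the post.
- **Placing the marker:** I took the smaller of the two grey posts by its head (the jaw opening suggests the head, not the stem). I set it down until a light contact force showed, then released it and backed the arm away.
- **Needle:** It read 197.5° (about 3.45 rad) both before and after placing the marker, the highest reading I saw. While the post was still held near the same angle it read only about 194°; I put this down to reading error or a small shift on release.
- **Marker position:** From the top camera it is 64 mm from the axle towards the gauge and about 1 mm off the line, against a target of 65 mm. An earlier wrist-camera check gave 66 mm and about 1.5 mm off to the other side. The two checks differ by about the accuracy of the camera calibration.
- **Other items:** The beaker, tape, timer, orange post and brown post look unmoved in the last top picture. The arm hid the pink and big grey posts there, so I did not check them at the end; no contact showed in the forces.

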